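# Reload the tilting kit-tin magazine

## Robot

A 7-joint arm with a two-finger parallel gripper is mounted at the origin on the work surface. World frame = base frame: x ahead of the robot, y to its left, z up, the work surface at z = 0. Lengths are in m, angles in rad, forces in N, time in s.
With the tool pointing down it reaches from about 0.425 to 0.95 m from the base axis. Payload 4.7 kg.
Tool frame: the origin (TCP) lies on the centre line of the jaws, within the pads' length; the fingertips stand robot.nose_length ahead of it and the grasp point (between the pads) lies 8 mm behind it (robot.nose_length is the distance from the TCP to the fingertips, in m); z points along the fingers, x is the direction in which the jaws open and shut, and the axes are right-handed (so a half turn about z gives the same grasp; the last joint's range is limited). The gripper opens to 85 mm and grips with 20 to 120 N. Pads are 22 mm wide; open, the fingers measure 114 mm over their backs; the gripper's body (76 mm by 85 mm) begins 54 mm behind the grasp point. The pads swing forward as they close: fully open they stand 13 mm farther back than shut.
Start: joints at [-1.357, 0.469, -0.049, 1.532, 0.024, 1.141, -0.082], TCP at [0.162, 0.655, 0.242] pointing down, gripper open.
Joint ranges: [-2.59, 2.59], [-0.33, 1.99], [-1.39, 1.29], [0.1, 2.45], [-1.04, 4.18], [0.21, 1.99], [-2.66, 2.66]. Speed limits (rad/s): [2.57, 2.57, 3.14, 3.14, 3.14, 3.14, 3.14].

## Interface

Orientations are given as [roll, pitch, yaw] about the fixed x, y, z axes, in that order (R = Rz(yaw) Ry(pitch) Rx(roll)).
In Python, from plant import robot gives the robot as it stands. Calls block until the motion is done:
- robot.goto(position, orientation): joint-space move of the TCP to a pose.
- robot.move_straight(position, vel=0.15, attitude=None, contact_N=None): straight line of the TCP; attitude=None keeps the orientation; vel is the mean speed in m/s. With contact_N (N) it stops when the force on the tool has changed by that much, and returns True; else False.
- robot.move_joints(angles): joint-space move.
- robot.grip(opening, strength=None): opening from 0.0 (shut) to 1.0 (fully open); strength is the grip in N (None keeps the last); returns when the fingers have stopped.
- robot.sleep(seconds).
- robot.inverse_kinematics(position, orientation): joint angles nearest the present ones, or None.
- robot.sense(): the state.
- robot.grab_frame(name): name is "scene" or "top"; returns a dict with "image" (480x640x3 uint8, red, green, blue), "range_z" (480x640 float32, m along the optical axis (not along the pixel's ray), 0 where there is no reading), "fx", "fy", "cx", "cy" (pixels), "dist_coeffs" ([k1, k2, p1, p2, k3] as OpenCV has them; the pictures are not rectified), "R" (3x3) and "t" (3): a world point X has camera coordinates R X + t. Camera axes: x right, y down, z forward; pixel columns grow to the right and rows downward; lengths in m; the calibration is good to about 2 mm. A picture is of the moment at which its call begins.
A pose or a line that the arm cannot do raises robot.IKError and nothing moves.
- robot.close_job(): hands the job in, once; it reports no verdict.
The state is a dict: "t": time; "joint_pos": joint angles; "joint_velocities": joint speeds; "effort": joint torques, N m; "tcp_pos": TCP position; "tcp_rot": TCP orientation; "wrist_force": force on the tool from outside, world axes, zero at the start; "torque": the same for the moment, N m; "opening": opening from 0.0 (shut) to 1.0 (fully open).
Only numpy, scipy, OpenCV 4.12 (cv2) and the standard library are available. Lean on these libraries where they do the work, as an engineer would, in place of code of your own. Each camera call takes 0.05 s, during which the arm holds its last target.

## Task

Get the kit-tin dispenser ready for the next class: pull up its lock pin, swing the tilted magazine fully upright and push the pin fully home to lock it there. Only then load every one of the small kit tins lying on the table, one on top of the other, pressing each down against the spring follower until it has snapped under both catches. Leave the single larger tin and the other things on the table where they are.

Things in the scene. Friction and masses are not known exactly. Their poses are not given: they have to be found in the camera images.
- jig: Dispenser base, a 130 x 225 x 8 mm steel plate fixed to the table, two blue posts carrying the tilting magazine. Origin on the table below the middle of the axle (axle 80 mm up); z up; y along the axle from lever side (-y) to lock pin side (+y); the mouth leans to -x when tilted. Posts reach 91 mm up at y = +-52 mm; the pin bracket stands at y 73 to 113 mm, 132 mm high.
- cradle (a joint): Tilt of the magazine about the axle, rad: 0 = upright, against its stop, mouth straight up; positive = mouth leaning to the jig's -x; 0.95 = most. Its stiff hinge (0.25 N m) stays where it is left. With the pin down in the index wheel's wide slot it cannot get past about 0.6 towards upright; once upright, the pin can go into the upright notch (play 0.04).
- lever_knob (a point): Centre of the black ball knob, 25 mm diameter, on the magazine's swing lever: 80 mm from the axle, at y = -85 mm of the jig; it moves round the axle with the magazine. Its 8 mm steel shaft runs from the ball to the axle. The pinched ball can turn in the fingers when these close along the axle (jig y).
- pin_knob (a point): Centre of the lock pin's black round knob, 22 mm diameter, 18 mm high, its top 9 mm above this point; at x = 0, y = 85 mm of the jig, 159 mm above the table when the pin is fully down. The pin is captive and slides straight up and down.
- lockpin (a joint): How far the lock pin is pulled up, m: 0 = fully down (home), 0.016 = fully up; it clears the index wheel above 0.012. Friction (2 N) holds it where it is left. At the start it is down in the wheel's wide slot. Between the slot and the upright notch it stops on a tooth at about 0.01 and cannot go home.
- mouth (a point): Point on the magazine's centre line at the level of the catches' flat undersides, 53 mm from the axle (133 mm above the table when upright). Axes: z along the stack, out of the mouth; x and y as the jig's when upright. At +x and -x stand two spring catches with brass noses, sloping outwards upwards, 13 mm high, reaching 3 mm over a tin's edge.
- rod_tips (a point): Point on the centre line at the level of the tips of the four guide rods, 32 mm above mouth. The rods (10 mm thick steel, axes at +-25.6 mm in x, +-17.9 mm in y) guide the tins with 1 mm play; their top 15 mm flare outwards by 5 mm. The sides towards +y and -y are open, 41 mm wide, so a tin may be held by fingers closing along y while it is pressed in.
- follower (a joint): How far the spring follower is pressed down, m: 0 = empty (its top 1 mm below the catches' undersides), about 0.011 with one tin held, 12 mm more for each further tin; 0.078 at most. Spring 2.1 N at 0, plus 60 N/m; the catches give about 4 to 7 N more while a tin passes them.
- tin1: Small round closed kit tin, plain metal, 50 mm diameter, 12 mm thick, about 35 g, lying flat on the table at the start; either face may be up. Origin at its centre, z its axis. May be absent. Loaded = its upper face lies under the catches' undersides, between the rods.
- tin2: Small round closed kit tin, plain metal, 50 mm diameter, 12 mm thick, about 35 g, lying flat on the table at the start; either face may be up. Origin at its centre, z its axis. May be absent. Loaded = its upper face lies under the catches' undersides, between the rods.
- tin3: Small round closed kit tin, plain metal, 50 mm diameter, 12 mm thick, about 35 g, lying flat on the table at the start; either face may be up. Origin at its centre, z its axis. May be absent. Loaded = its upper face lies under the catches' undersides, between the rods.
- tin4: Small round closed kit tin, plain metal, 50 mm diameter, 12 mm thick, about 35 g, lying flat on the table at the start; either face may be up. Origin at its centre, z its axis. May be absent. Loaded = its upper face lies under the catches' undersides, between the rods.
- tin5: Small round closed kit tin, plain metal, 50 mm diameter, 12 mm thick, about 35 g, lying flat on the table at the start; either face may be up. Origin at its centre, z its axis. May be absent. Loaded = its upper face lies under the catches' undersides, between the rods.
- tin6: Small round closed kit tin, plain metal, 50 mm diameter, 12 mm thick, about 35 g, lying flat on the table at the start; either face may be up. Origin at its centre, z its axis. May be absent. Loaded = its upper face lies under the catches' undersides, between the rods.
- bigtin: The larger tin of the same plain metal, 68 mm diameter, 18 mm thick, lying among the small ones; does not fit and stays where it is. Origin at its centre.
- spool: Spool of solder, 64 mm diameter, 44 mm high, standing on the table; stays. Origin under its centre.
- screwdriver: Screwdriver, 170 mm, black handle, lying on the table; stays.
- cutters: Small side cutters with black grips, 120 mm, lying on the table; stays.
- glasses: Clear safety glasses, 140 mm wide, lying on the table; stays.
There are look-alikes about, which are no part of the job. Leave any turquoise or yellow look-alike of the tin1 alone.

How it is judged:
By the outcome, as a careful person would: the job done as asked, in the order asked, and still so for the second after the job is handed in, with the robot touching nothing.
Of tin1, tin2, tin3, tin4, tin5, tin6 only 4 to 6 are there at a start; the rules pass over those that are not, and their reading is None.
At some moment in a run one of tin1, tin2, tin3, tin4, tin5, tin6 may be knocked a few centimetres aside while the robot is not near it.
Once in a run the grip may slacken for a moment while it holds something.
It also fails if it takes over 210 s, if anything falls off the work surface, if the arm or the gripper's body presses on something with over 40 N, if the wrist force passes 120 N, or if a joint passes its speed limit or range.

## Working session

There is one attempt and no reset: what is moved stays moved. The work goes in short steps, each a Python script; the robot and the scene stay as the last script left them, time stands still between calls to the robot, and variables do not carry over. Pictures are saved under pics/ and viewed, and the job is handed in when it is done.

```bash
ls; mkdir -p pics
python3 - <<'E'
from plant import robot
import cv2,pickle
for n in("scene","top"):
    f=robot.grab_frame(n); cv2.imwrite(f"pics/{n}0.png",f["image"][:,:,::-1]); pickle.dump(f,open(f"{n}0.pkl","wb"))
    print(n,f["fx"],f["cx"],f["cy"],f["dist_coeffs"],f["R"],f["t"],(f["range_z"]>0).mean())
s=robot.sense();print(s,robot.nose_length)
E
```

```text
pics
scene 552.3568829762669 313.03994642903825 237.2115672683387 [-0.0280234  0.         0.         0.         0.       ] [[ 0.55551427  0.83140183  0.01322457]
 [ 0.67570387 -0.4420992  -0.589892  ]
 [-0.48459072  0.33662932 -0.80737385]] [-0.33155238 -0.33319045  1.62544855] 0.9959895833333333
top 520.2889773472825 318.4082491029043 237.21099166139447 [-0.06893275  0.          0.          0.          0.        ] [[-0.01393065 -0.99986886  0.00825831]
 [-0.98710005  0.01243438 -0.15962106]
 [ 0.15949744 -0.0103754  -0.98714382]] [-0.011143    0.61605397  1.18072896] 0.9960677083333334
{'t': 0.1, 'joint_pos': array([-1.35689317,  0.46934562, -0.04862178,  1.53358452,  0.02412203,
        1.14098208, -0.08227796]), 'joint_velocities': array([-7.75332712e-04, -3.26294495e-03, -3.01723575e-05, -2.73272176e-03,
       -1.09610925e-04, -8.95345462e-04, -3.09903090e-03]), 'effort': array([ 1.20673365e-03, -5.11520290e+01, -4.66309895e-02, -2.38390446e+01,
        1.08460282e-02,  4.34301459e-03,  3.02699527e-05]), 'tcp_pos': array([0.16214084, 0.65471587, 0.24137239]), 'tcp_rot': array([3.14152482e+00, 1.73169555e-03, 1.32807753e+00]), 'wrist_force': array([-0.42856986, -0.21396599, -0.2207482 ]), 'torque': array([0.00477567, 0.00679707, 0.00011473]), 'opening': 0.9993980101285633} 0.011
```

View pics/scene0.png

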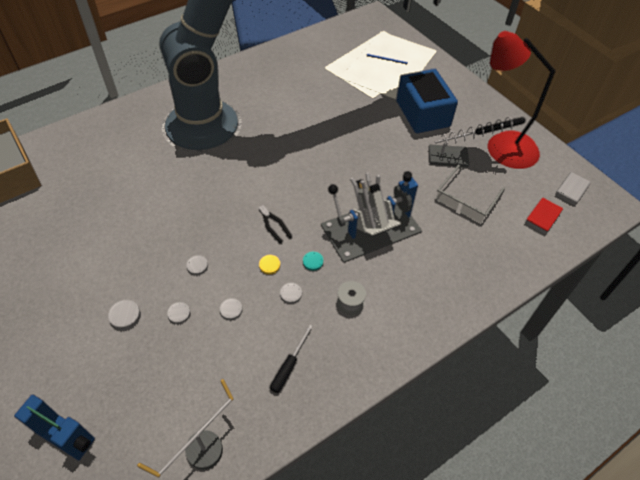

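View pics/top0.png

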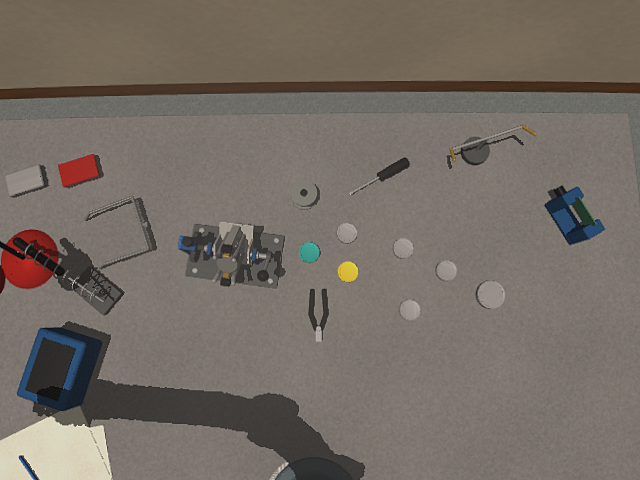

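```bash
cat > h.py <<'E'
import numpy as np, cv2
def proj(f,X):
    K=np.array([[f["fx"],0,f["cx"]],[0,f["fy"],f["cy"]],[0,0,1]])
    return cv2.projectPoints(np.atleast_2d(np.asarray(X,float)),cv2.Rodrigues(f["R"])[0],np.asarray(f["t"],float),K,np.array(f["dist_coeffs"]))[0][:,0]
def ray(f,uv):
    K=np.array([[f["fx"],0,f["cx"]],[0,f["fy"],f["cy"]],[0,0,1]])
    p=cv2.undistortPoints(np.array([[uv]],float),K,np.array(f["dist_coeffs"]))[0,0]
    R=np.array(f["R"]);C=-R.T@np.array(f["t"]); return C,R.T@np.r_[p,1]
def onz(f,uv,z):
    C,d=ray(f,uv); return C+d*(z-C[2])/d[2]
def cloud(f):
    K=np.array([[f["fx"],0,f["cx"]],[0,f["fy"],f["cy"]],[0,0,1]])
    v,u=np.mgrid[0:480,0:640]
    p=cv2.undistortPoints(np.stack([u,v],-1).reshape(-1,1,2).astype(float),K,np.array(f["dist_coeffs"]))[:,0]
    z=f["range_z"].reshape(-1,1); P=np.c_[p*z,z]
    return ((P-np.array(f["t"]))@np.array(f["R"])).reshape(480,640,3)
def crop(f,u0,v0,u1,v1,k,name):
    im=f["image"][v0:v1,u0:u1,::-1]
    cv2.imwrite(name,cv2.resize(im,None,fx=k,fy=k,interpolation=cv2.INTER_CUBIC))
E
python3 - <<'E'
import pickle; from h import *
s=pickle.load(open("scene0.pkl","rb"));t=pickle.load(open("top0.pkl","rb"))
for uv in[(347,233),(403,248),(446,270),(410,310),(490.5,294.5),(310,252),(348,272)]: print(uv,onz(t,uv,.012))
print()
for uv in[(291,292),(231,308),(178,312),(197,264),(124,313)]: print(uv,onz(s,uv,.012))
ct=cloud(t);cs=cloud(s)
for uv in[(347,233),(403,248),(490,294),(360,300)]: print(ct[uv[1],uv[0]])
for uv in[(291,292),(231,308),(124,313)]: print(cs[uv[1],uv[0]])
print(proj(t,[.162,.655,.242]),proj(s,[.162,.655,.242]))
crop(t,170,205,310,305,5.5,"pics/c_top.png"); crop(s,310,150,440,270,5,"pics/c_sc.png")
E
```

```text
(347, 233) [ 0.63145433 -0.08968724  0.012     ]
(403, 248) [ 0.59268378 -0.22550725  0.012     ]
(446, 270) [ 0.53735113 -0.32845616  0.012     ]
(410, 310) [ 0.44254641 -0.23663838  0.012     ]
(490.5, 294.5) [ 0.4761312  -0.43451726  0.012     ]
(310, 252) [0.58582726 0.00119663 0.012     ]
(348, 272) [ 0.53595374 -0.0899558   0.012     ]

(291, 292) [ 0.63458852 -0.08681796  0.012     ]
(231, 308) [ 0.5953384 -0.2231236  0.012    ]
(178, 312) [ 0.53878867 -0.32808322  0.012     ]
(197, 264) [ 0.44574792 -0.23350645  0.012     ]
(124, 313) [ 0.47442685 -0.43110956  0.012     ]
[ 0.63139026 -0.08966209  0.01237869]
[ 0.59273966 -0.22557795  0.01159572]
[ 0.47727793 -0.43274886  0.01379043]
[ 0.46879088 -0.11839473 -0.00111584]
[ 0.63302755 -0.08589647  0.00892424]
[ 0.59480522 -0.22295017  0.01101793]
[ 0.47769018 -0.43105408  0.01700487]
[[-25.54175123 456.93540393]] [[419.99031283   8.06989624]]
```

View pics/c_top.png

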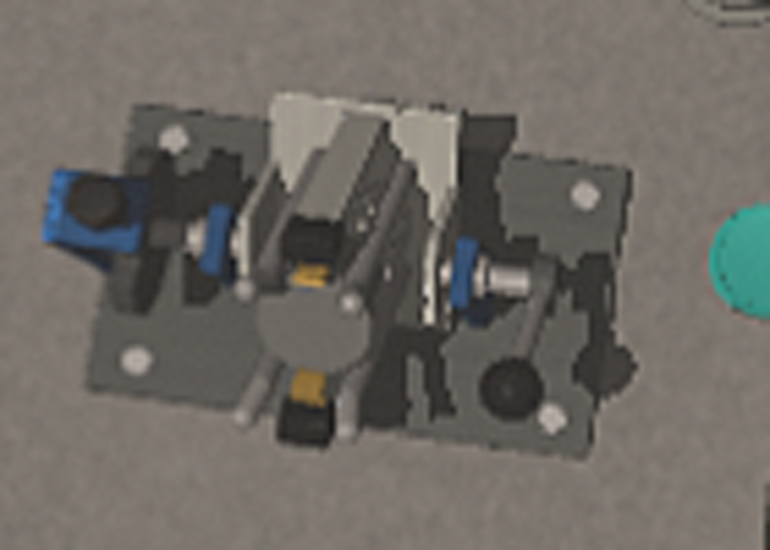

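View pics/c_sc.png

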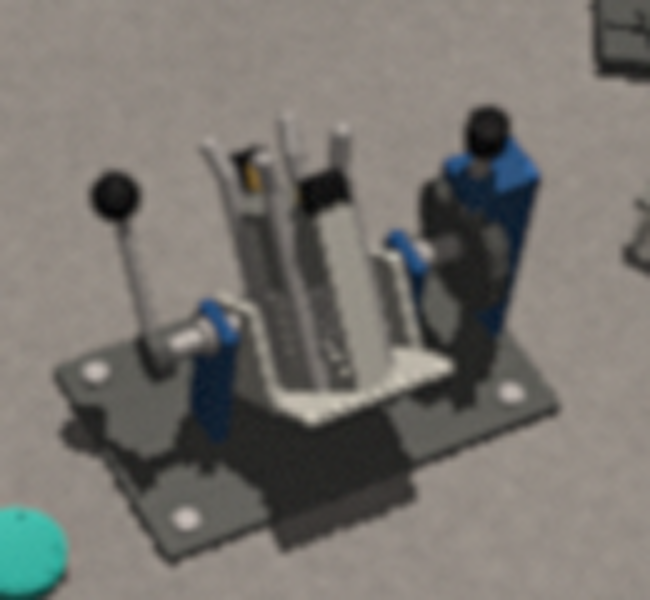

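```bash
cat > fit.py <<'E'
import pickle; from h import *; from scipy.optimize import least_squares
s=pickle.load(open("scene0.pkl","rb"));t=pickle.load(open("top0.pkl","rb"))
T=lambda a:(np.array(a)+.5)/5.5-.5+[170,205]
S=lambda a:(np.array(a)+.5)/5-.5+[310,150]
# corners: jig local signs (x,y): top img: up=+x left=+y
def model(p):
    x,y,a,th,dx,dy=p[:6]; b=p[6:8] # scene camera pixel bias none
    c,sn=np.cos(a),np.sin(a)
    W=lambda q:np.array([x+c*q[0]-sn*q[1],y+sn*q[0]+c*q[1],q[2]])
    L=lambda sx,sy:W([dx+sx*.065,dy+sy*.1125,.008])
    pin=W([0,.085,.159]); lev=W([-.08*np.sin(th),-.085,.08+.08*np.cos(th)])
    ob=[(t,pin,T([97,200])),(s,pin,S([487,132])),(t,lev,T([511,388])),(s,lev,S([115,196])),
     (t,L(1,1),T([133,103])),(t,L(1,-1),T([632,165])),(t,L(-1,-1),T([590,460])),(t,L(-1,1),T([88,390])),
     (s,L(-1,-1),S([57,375])),(s,L(1,-1),S([172,562])),(s,L(1,1),S([558,405])),]
    return np.array([proj(f,X)[0]-uv for f,X,uv in ob])
r=least_squares(lambda p:model(p).ravel(),[.58,.2,-.1,.7,0,0],loss="soft_l1")
print(r.x.round(4));print(model(r.x).round(1))
E
python3 fit.py
```

```text
[ 5.813e-01  1.812e-01 -1.386e-01  6.839e-01  1.000e-04  3.000e-03]
[[-0.4  0.2]
 [-0.2  0.2]
 [-0.2 -0. ]
 [-0.2  0.7]
 [-0.1 -0.3]
 [-0.3 -0.2]
 [ 0.1 -1.1]
 [-0.5 -0.1]
 [-1.9 -1.1]
 [-1.2  0. ]
 [ 0.4 -0.3]]
```

Run:
```python
import pickle; from h import *
t=pickle.load(open("top0.pkl","rb"));c=cloud(t)
for x in np.arange(0.1,.9,.1):
    row=[]
    for y in np.arange(-.1,.8,.1):
        m=(abs(c[...,0]-x)<.05)&(abs(c[...,1]-y)<.05)&(t["range_z"]>0)
        row.append(round(float(np.max(c[...,2][m])),2) if m.any() else None)
    print(round(x,1),row)
from plant import robot
import math
J=np.array([.5813,.1812]);a=-.1386
R=np.array([[np.cos(a),-np.sin(a)],[np.sin(a),np.cos(a)]])
W=lambda x,y,z:[*(J+R@[x,y]),z]
for p,yw in [(W(0,.085,.26),a),(W(0,.085,.152),a),(W(-.05,-.085,.14),a+math.pi/2),(W(0,0,.25),a+math.pi/2),(W(0,0,.25),a-math.pi/2),([.443,-.235,.01],a+math.pi/2),([.537,-.328,.01],a+math.pi/2)]:
    print(p,robot.inverse_kinematics(p,[math.pi,0,yw]))
```

```text
0.1 [0.02, 0.04, 0.02, 0.01, 0.01, 0.01, 0.01, 0.01, 0.02]
0.2 [0.01, 0.01, 0.01, 0.01, 0.01, 0.01, 0.1, 0.1, 0.01]
0.3 [0.01, 0.01, 0.01, 0.01, 0.01, 0.01, 0.11, 0.11, 0.1]
0.4 [0.01, 0.02, 0.01, 0.01, 0.01, 0.01, 0.11, 0.11, 0.01]
0.5 [0.02, 0.02, 0.16, 0.17, 0.02, 0.01, 0.12, 0.29, 0.03]
0.6 [0.02, 0.02, 0.11, 0.17, 0.17, 0.05, 0.04, 0.16, 0.16]
0.7 [0.02, 0.05, 0.01, 0.08, 0.01, 0.05, 0.04, 0.02, 0.03]
0.8 [0.02, 0.05, 0.01, 0.01, 0.01, 0.01, 0.03, 0.03, 0.03]
[np.float64(0.5930433174557643), np.float64(0.2653848828183133), 0.26] [-0.81845153  0.43607582  0.46969533  1.59969424 -0.21040865  1.15635712
 -0.44005737]
[np.float64(0.5930433174557643), np.float64(0.2653848828183133), 0.152] [-0.80813907  0.54194505  0.4592525   1.70937491 -0.2835534   0.95664268
 -0.3796313 ]
[np.float64(0.5200361632393457), np.float64(0.10392295097919507), 0.14] [-0.50288418  0.35841803  0.28114495  1.9946202  -0.13529394  0.80610082
  1.28740074]
[np.float64(0.5813), np.float64(0.1812), 0.25] [-0.58341502  0.35747406  0.2790763   1.70311675 -0.10858164  1.09614875
  1.16081749]
[np.float64(0.5813), np.float64(0.1812), 0.25] [-0.91036894  0.41904762  0.73612832  1.72141389 -0.30829735  1.12054905
 -1.79069709]
[0.443, -0.235, 0.01] [ 0.00815365  0.5822516   0.50963497  2.14403003 -0.54614995  0.54277125
  2.35696439]
[0.537, -0.328, 0.01] [ 0.09154712  0.73604511  0.55722398  1.8418436  -0.56382345  0.72661075
  2.39783988]
```

```bash
cat > m.py <<'E'
import math
from h import *
from plant import robot
J=np.array([.5813,.1812]);a=-.1386
R2=np.array([[np.cos(a),-np.sin(a)],[np.sin(a),np.cos(a)]])
W=lambda x,y,z:[*(J+R2@[x,y]),z]
OX=[math.pi,0,a]; OY=[math.pi,0,a+math.pi/2]
def st(msg=""):
    s=robot.sense(); d=np.asarray(s["tcp_pos"]); q=R2.T@(d[:2]-J)
    print(msg,"t%.1f"%s["t"],"tcp",d.round(4),"jig",q.round(4),"F",np.asarray(s["wrist_force"]).round(1),"op %.3f"%s["opening"]); return s
E
python3 - <<'E'
from m import *
p=robot.sense()["tcp_pos"]
robot.move_straight([p[0],p[1],.38],vel=.25)
robot.goto(W(0,.085,.34),OX); robot.grip(.6,40)
robot.goto(W(0,.085,.23),OX); st()
print(robot.move_straight(W(0,.085,.152),vel=.08,contact_N=8)); st()
robot.grip(0.0,40); st("gripped")
print(robot.move_straight(W(0,.085,.172),vel=.03,contact_N=12)); st("up")
E
```

```text
t3.8 tcp [0.5938 0.2655 0.2308] jig [0.0007 0.0852] F [0.  0.2 1. ] op 0.606
False
 t5.0 tcp [0.5935 0.2655 0.1526] jig [0.0005 0.0852] F [ 0.9 -0.   0.5] op 0.609
gripped t5.3 tcp [0.5937 0.2654 0.1527] jig [0.0007 0.0852] F [ 1.1 -0.2  2.7] op 0.244
True
up t5.9 tcp [0.5937 0.2654 0.1687] jig [0.0006 0.0851] F [0.6 0.6 1. ] op 0.241
```

Run:
```python
from m import *
robot.grip(.6); st()
robot.move_straight(W(0,.085,.25),vel=.2)
th=.684
kn=lambda th:(-.08*math.sin(th),-.085,.08+.08*math.cos(th)-.009)
x,y,z=kn(th)
robot.goto(W(x,y,.26),OY); robot.grip(.55)
f=robot.grab_frame("scene"); crop(f,310,150,440,270,5,"pics/c2.png")
st()
print(robot.move_straight(W(x,y,z),vel=.1,contact_N=8)); st()
```

```text
t6.3 tcp [0.594  0.2651 0.1679] jig [0.001  0.0849] F [-0.  -0.3  0.1] op 0.598
 t8.6 tcp [0.5196 0.1043 0.2598] jig [-0.0505 -0.0847] F [-0.2 -0.3 -0.1] op 0.549
False
 t10.0 tcp [0.52   0.1041 0.1336] jig [-0.0501 -0.0848] F [ 0.1 -0.6 -0.4] op 0.546
```

View pics/c2.png

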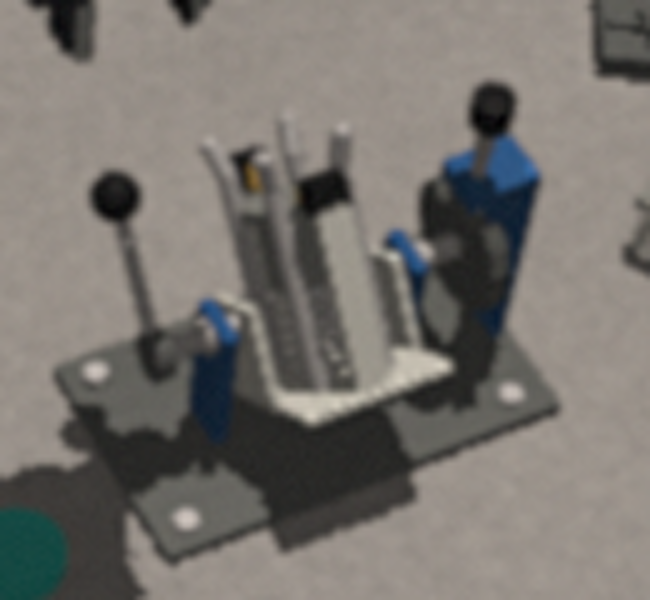

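The pin knob has moved up in the picture from about (487,132) to (492,108) in the crop, and the stem is showing, so the pin is up. The cradle hasn't moved. Now the lever swing.

Run:
```python
from m import *
kn=lambda th:(-.08*math.sin(th),-.085,.08+.08*math.cos(th)-.009)
robot.grip(0.0,35); st("grip")
for th in np.arange(.6,-.021,-.1):
    hit=robot.move_straight(W(*kn(th)),vel=.06,contact_N=20); s=st("%.2f %s"%(th,hit))
    if hit: break
if not hit: print(robot.move_straight(W(*kn(-.03)),vel=.03,contact_N=12)); st()
f=robot.grab_frame("scene"); crop(f,310,150,440,270,5,"pics/c3.png")
```

```text
grip t10.4 tcp [0.5193 0.1026 0.1335] jig [-0.0506 -0.0864] F [-1.7 -4.8  6. ] op 0.266
0.60 False t10.6 tcp [0.5237 0.1019 0.1369] jig [-0.0461 -0.0865] F [-4.2 -4.1  3.9] op 0.267
0.50 False t10.9 tcp [0.5301 0.101  0.1407] jig [-0.0397 -0.0865] F [-5.1 -4.2  1.5] op 0.268
0.40 False t11.2 tcp [0.5373 0.1    0.1439] jig [-0.0324 -0.0865] F [-3.9 -3.7 -1.4] op 0.266
0.30 False t11.5 tcp [0.5447 0.0989 0.1465] jig [-0.0249 -0.0866] F [-3.6 -4.4 -1.6] op 0.268
0.20 False t11.8 tcp [0.5525 0.0977 0.1484] jig [-0.017  -0.0867] F [-3.  -4.8 -1.7] op 0.268
0.10 False t12.0 tcp [0.5603 0.0966 0.1495] jig [-0.0091 -0.0867] F [-3.  -5.  -2.4] op 0.263
0.00 False t12.3 tcp [0.5683 0.0954 0.1499] jig [-0.001  -0.0868] F [-3.  -5.  -2.4] op 0.263
False
 t12.6 tcp [0.5701 0.0951 0.1499] jig [ 0.0008 -0.0868] F [-4.  -5.  -1.1] op 0.268
```

View pics/c3.png

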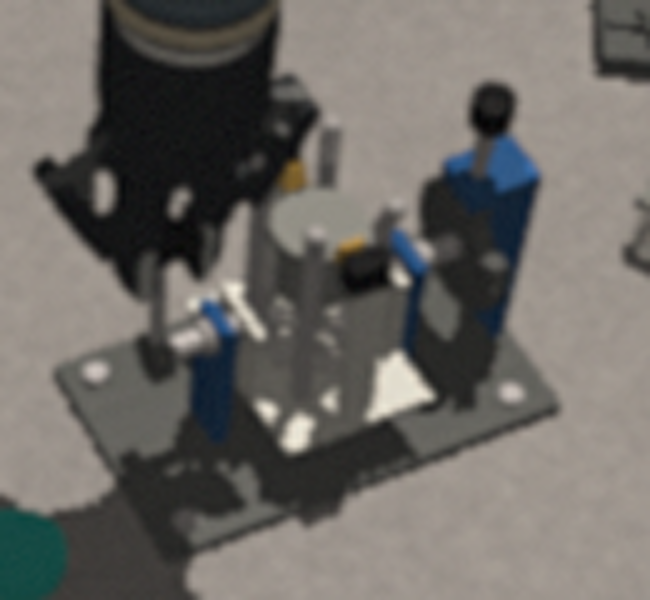

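Run:
```python
from m import *
s=st()
for dx in (.004,.006,.008,.010,.012):
    hit=robot.move_straight(W(dx,-.085,.1505),vel=.03,contact_N=12); s=st("%s"%hit)
    if hit: break
```

```text
t12.6 tcp [0.5701 0.0951 0.1498] jig [ 0.0008 -0.0868] F [-4.2 -4.3 -1.3] op 0.266
False t12.9 tcp [0.5718 0.0948 0.1498] jig [ 0.0025 -0.0868] F [-4.8 -4.6  2.1] op 0.266
False t13.1 tcp [0.5737 0.0946 0.1497] jig [ 0.0044 -0.0868] F [-3.6 -4.9  0.5] op 0.268
False t13.4 tcp [0.5756 0.0943 0.1496] jig [ 0.0063 -0.0869] F [-4.3 -4.2  0.3] op 0.267
False t13.6 tcp [0.5761 0.0943 0.1495] jig [ 0.0068 -0.0868] F [-5.7 -4.1 -0.3] op 0.273
False t13.9 tcp [0.5763 0.0942 0.1493] jig [ 0.0071 -0.0869] F [-12.9  -4.1   5.3] op 0.267
```

Run:
```python
from m import *
import pickle
s=st()
hit=robot.move_straight(W(.015,-.085,.1505),vel=.03,contact_N=12); st(str(hit))
robot.grip(.55); st("rel")
q=robot.sense()["tcp_pos"]
robot.move_straight([q[0],q[1],.24],vel=.15)
robot.goto(W(-.02,-.3,.3),OY)
for n in("scene","top"):
    f=robot.grab_frame(n); pickle.dump(f,open(n+"1.pkl","wb"))
    if n=="scene": crop(f,310,150,440,270,5,"pics/c4s.png")
    else: crop(f,170,205,310,305,5.5,"pics/c4t.png")
```

```text
t13.9 tcp [0.5763 0.0942 0.1493] jig [ 0.0071 -0.0869] F [-12.9  -4.1   5.3] op 0.267
False t14.1 tcp [0.5764 0.0941 0.1492] jig [ 0.0072 -0.0869] F [-19.9  -3.2  11.2] op 0.267
rel t14.5 tcp [0.5853 0.0955 0.1508] jig [ 0.0158 -0.0843] F [-0.3  0.3  0.5] op 0.552
```

View pics/c4s.png

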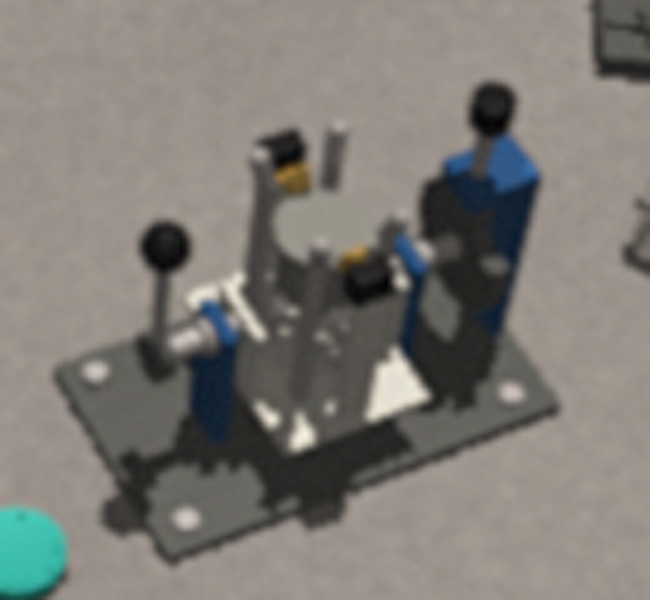

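View pics/c4t.png

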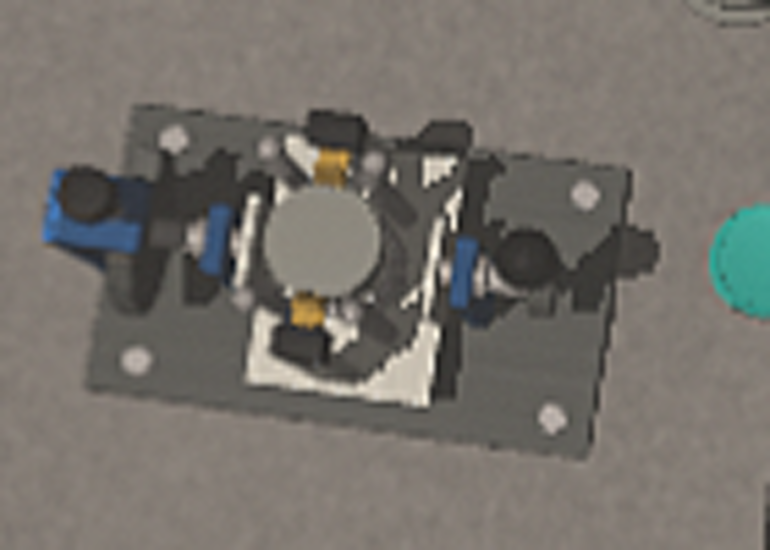

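```bash
cat > fit2.py <<'E'
from fit import *
def m2(p):
    x,y,a,th,dx,dy,th2,bu,bv=p; bs=np.array([bu,bv])
    c,sn=np.cos(a),np.sin(a)
    W=lambda q:np.array([x+c*q[0]-sn*q[1],y+sn*q[0]+c*q[1],q[2]])
    L=lambda sx,sy:W([dx+sx*.065,dy+sy*.1125,.008])
    pin=W([0,.085,.159]); lv=lambda th:W([-.08*np.sin(th),-.085,.08+.08*np.cos(th)])
    tip=W([-.085*np.sin(th2),0,.08+.085*np.cos(th2)])
    ob=[(t,pin,T([97,200])),(s,pin,S([487,132])),(t,lv(th),T([511,388])),(s,lv(th),S([115,196])),
     (t,lv(th2),T([526,260])),(s,lv(th2),S([166,247])),(t,tip,T([308.5,230])),(s,tip,S([328.5,185.5])),
     (t,L(1,1),T([133,103])),(t,L(1,-1),T([632,165])),(t,L(-1,-1),T([590,460])),(t,L(-1,1),T([88,390])),
     (s,L(-1,-1),S([57,375])),(s,L(1,-1),S([172,562])),(s,L(1,1),S([558,405])),]
    return np.array([proj(f,X)[0]-uv-(bs if f is s else 0) for f,X,uv in ob])
for fb in(0,1):
    r=least_squares(lambda p:m2(np.r_[p[:7],p[7:]*fb]).ravel(),[.58,.2,-.1,.7,0,0,0,0,0],loss="soft_l1")
    print(r.x.round(4));print(m2(np.r_[r.x[:7],r.x[7:]*fb]).round(1).tolist())
E
python3 fit2.py
```

```text
[ 5.813e-01  1.812e-01 -1.386e-01  6.839e-01  1.000e-04  3.000e-03]
[[-0.4  0.2]
 [-0.2  0.2]
 [-0.2 -0. ]
 [-0.2  0.7]
 [-0.1 -0.3]
 [-0.3 -0.2]
 [ 0.1 -1.1]
 [-0.5 -0.1]
 [-1.9 -1.1]
 [-1.2  0. ]
 [ 0.4 -0.3]]
[ 5.811e-01  1.808e-01 -1.400e-01  6.785e-01  2.000e-04  3.500e-03
  1.040e-02  0.000e+00  0.000e+00]
[[-0.2, 0.3], [-0.4, 0.3], [-0.1, -0.1], [-0.3, 0.7], [-0.3, -0.4], [-0.3, 0.2], [-0.4, -0.2], [-0.0, -0.9], [-0.0, -0.3], [-0.3, -0.1], [0.1, -1.0], [-0.5, -0.2], [-1.9, -1.2], [-1.3, 0.0], [0.4, -0.3]]
[ 5.802e-01  1.802e-01 -1.410e-01  6.701e-01  6.000e-04  3.900e-03
  6.000e-03 -8.307e-01 -2.213e-01]
[[0.1, 0.7], [-0.0, 0.4], [0.2, 0.2], [0.2, 0.7], [-0.0, -0.0], [0.1, 0.4], [-0.0, 0.1], [0.4, -0.7], [0.1, -0.2], [-0.1, 0.1], [0.1, -0.7], [-0.4, -0.1], [-1.3, -1.1], [-0.7, 0.1], [1.1, -0.1]]
```

Run:
```python
from m import *
robot.goto(W(0,.085,.26),OX); robot.grip(0.0,40); st()
robot.goto(W(0,.085,.205),OX)
h=robot.move_straight(W(0,.085,.172),vel=.04,contact_N=15); st(str(h))
robot.sleep(.2); st()
```

```text
t18.6 tcp [0.593  0.2653 0.26  ] jig [0.     0.0849] F [-0.3 -0.4  0.5] op -0.003
True t19.6 tcp [0.5941 0.2658 0.1791] jig [0.001  0.0855] F [-0.3 -0.5  5.7] op -0.002
 t19.8 tcp [0.5941 0.2658 0.1791] jig [0.001  0.0855] F [-0.8  0.2  4.6] op 0.004
```

Run:
```python
from m import *
import pickle
h=robot.move_straight(W(0,.085,.172),vel=.04,contact_N=25); st(str(h))
robot.move_straight(W(0,.085,.26),vel=.25); robot.grip(.85)
robot.goto(W(-.02,-.3,.3),OY)
for n in("scene","top"):
    f=robot.grab_frame(n); pickle.dump(f,open(n+"2.pkl","wb"))
    if n=="scene": crop(f,310,150,440,270,5,"pics/c5s.png");cv2.imwrite("pics/s2.png",f["image"][...,::-1])
    else: cv2.imwrite("pics/t2.png",f["image"][...,::-1])
st()
```

```text
True t20.0 tcp [0.5948 0.2658 0.1791] jig [0.0016 0.0857] F [-1.2 -0.7  6.6] op 0.003
 t23.1 tcp [ 0.5203 -0.1124  0.2999] jig [-0.0198 -0.2992] F [ 0.5 -1.2 -1.1] op 0.849
```

View pics/c5s.png

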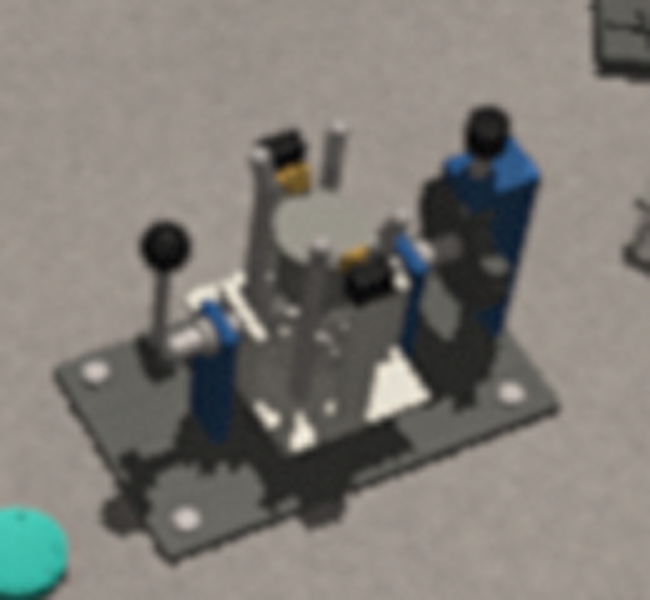

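View pics/t2.png

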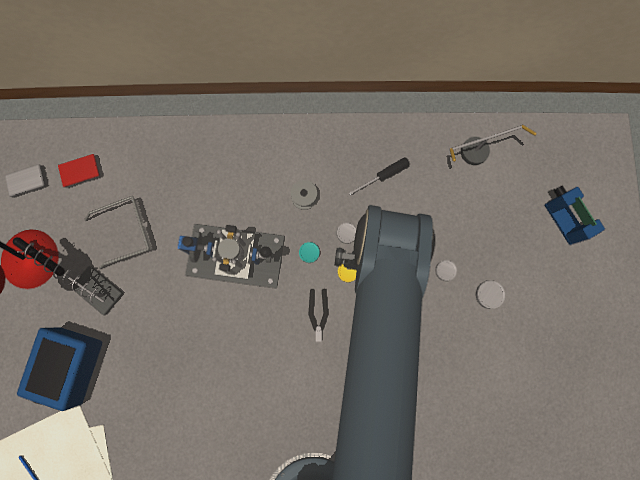

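View pics/s2.png

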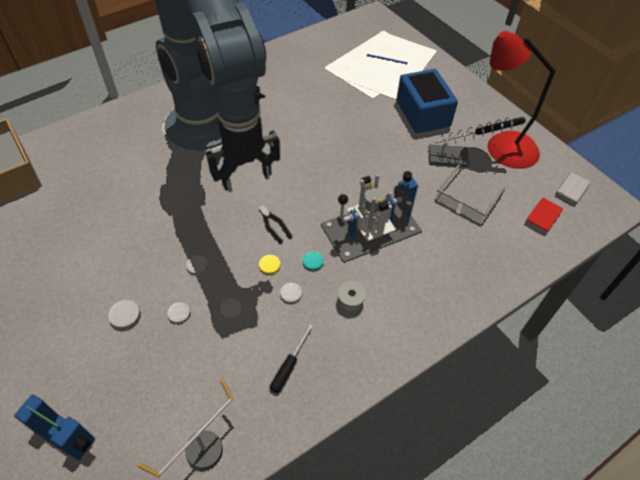

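```bash
sed -i 's/^J=.*/J=np.array([.581,.1808]);a=-.140/' m.py
cat >> m.py <<'E'
def pick(x,y,yaw=None):
    o=OY if yaw is None else [math.pi,0,yaw]
    robot.grip(.85,60)
    robot.goto([x,y,.10],o); st("above")
    h=robot.move_straight([x,y,.010],vel=.1,contact_N=10); st("down %s"%h)
    robot.grip(.4,60); s=st("grip")
    robot.move_straight([x,y,.10],vel=.15); st("lift")
    robot.goto([x,y,.27],o); return st("hi")
E
python3 - <<'E'
from m import *
import pickle
pick(.633,-.0883)
robot.goto(W(0,0,.27),OY); st()
f=robot.grab_frame("scene"); crop(f,310,100,440,220,5,"pics/c6s.png"); cv2.imwrite("pics/s3.png",f["image"][...,::-1])
E
```

```text
above t24.2 tcp [ 0.6335 -0.0889  0.1013] jig [ 0.0896 -0.2598] F [-0.6 -0.1  1.1] op 0.853
down False t25.3 tcp [ 0.6336 -0.0884  0.0107] jig [ 0.0897 -0.2593] F [ 0.4  0.6 -0.2] op 0.850
grip t25.6 tcp [ 0.6338 -0.0884  0.0114] jig [ 0.0899 -0.2592] F [-0.4 -1.   5. ] op 0.558
lift t26.4 tcp [ 0.6322 -0.0881  0.0992] jig [ 0.0883 -0.2591] F [ 0.1  0.  -0.8] op 0.551
hi t27.1 tcp [ 0.6323 -0.0881  0.2686] jig [ 0.0883 -0.2591] F [-0.2  0.4 -0.5] op 0.557
 t28.1 tcp [0.5816 0.1786 0.2694] jig [ 0.0009 -0.0021] F [ 0.6 -0.1  0.2] op 0.552
```

View pics/c6s.png

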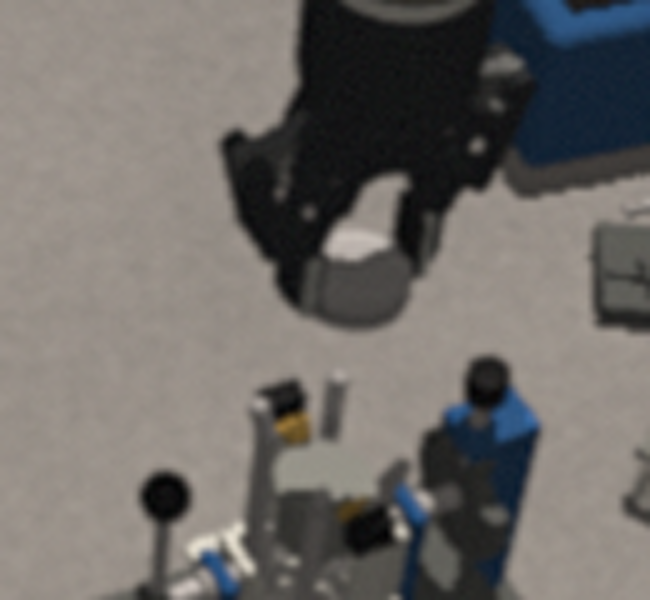

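Run:
```python
from m import *
robot.move_straight(W(0,0,.185),vel=.12,contact_N=10); st()
for z in (.172,.164,.158):
    h=robot.move_straight(W(0,0,z),vel=.04,contact_N=12); st("%s"%h)
    if h: break
f=robot.grab_frame("scene"); crop(f,310,130,440,250,5,"pics/c7s.png")
```

```text
t29.1 tcp [0.5817 0.1808 0.1857] jig [0.0007 0.0001] F [ 0.2 -0.1 -0.4] op 0.556
False t29.5 tcp [0.5809 0.1808 0.1718] jig [-0.0001 -0.    ] F [-0.4 -0.1 -0.1] op 0.551
False t29.9 tcp [0.5808 0.1807 0.1636] jig [-0.0002 -0.0001] F [ 0.3  0.1 -0.5] op 0.553
False t30.2 tcp [0.5808 0.1807 0.1576] jig [-0.0002 -0.0001] F [ 0.3 -0.7  0. ] op 0.556
```

View pics/c7s.png

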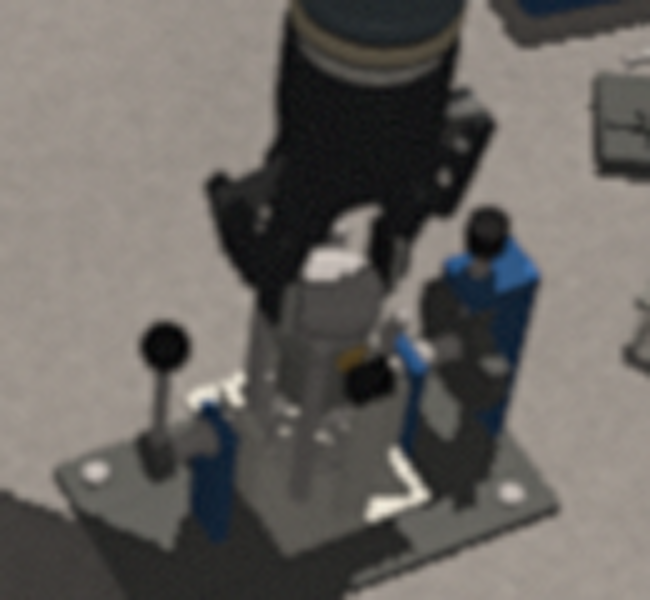

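No contact, so the tin is entering cleanly between the rods. Raise the grip and press.

Run:
```python
from m import *
robot.grip(.4,100)
for z in (.152,.147,.142,.137,.133,.131,.129):
    h=robot.move_straight(W(0,0,z),vel=.03,contact_N=30); s=st("%s"%h)
    if h or s["wrist_force"][2]>30: break
```

```text
False t30.8 tcp [0.5809 0.1808 0.1517] jig [-0.0001 -0.    ] F [0.1 0.  0.1] op 0.533
False t31.1 tcp [0.5814 0.1809 0.1474] jig [0.0004 0.0001] F [0.1 0.4 3.1] op 0.538
False t31.4 tcp [0.5813 0.1807 0.1419] jig [ 0.0003 -0.    ] F [ 1.1 -0.7  1.7] op 0.536
False t31.8 tcp [0.5811 0.1808 0.1366] jig [0.0001 0.    ] F [1.7 0.7 0.5] op 0.532
False t32.0 tcp [0.581  0.1808 0.1328] jig [-0.  0.] F [1.  0.6 1.4] op 0.539
False t32.3 tcp [0.581  0.1808 0.1309] jig [-0. -0.] F [-0.5 -0.   1.9] op 0.539
False t32.5 tcp [0.5809 0.1808 0.1289] jig [-0.0001 -0.    ] F [ 1.1 -0.4  1.9] op 0.533
```

Run:
```python
from m import *
robot.move_straight(W(0,0,.128),vel=.03,contact_N=30);st()
robot.grip(.72,60); st()
robot.move_straight(W(0,0,.27),vel=.2)
robot.goto(W(-.02,-.3,.27),OY)
for n in("scene","top"):
    f=robot.grab_frame(n)
    if n=="scene": crop(f,310,130,440,250,5,"pics/c8s.png"); cv2.imwrite("pics/s8.png",f["image"][...,::-1])
    else:
        crop(f,170,205,310,305,5.5,"pics/c8t.png"); c=cloud(f)
        uv=proj(f,W(0,0,.133))[0].astype(int); print(uv,np.median(c[uv[1]-4:uv[1]+5,uv[0]-4:uv[0]+5,2]))
        import pickle; g=pickle.load(open("top2.pkl","rb")); c=cloud(g); print(np.median(c[uv[1]-4:uv[1]+5,uv[0]-4:uv[0]+5,2]))
st()
```

```text
t32.8 tcp [0.581  0.1808 0.128 ] jig [-0. -0.] F [ 1.1 -0.3  2.6] op 0.540
 t33.1 tcp [0.5805 0.1808 0.1275] jig [-0.0005 -0.0001] F [-0.3 -0.4 -0.4] op 0.717
[227 247] 0.13254548430281385
0.1322846186357916
 t35.2 tcp [ 0.5201 -0.1115  0.2697] jig [-0.0195 -0.2979] F [-0.2  0.6 -0.6] op 0.723
```

View pics/c8s.png

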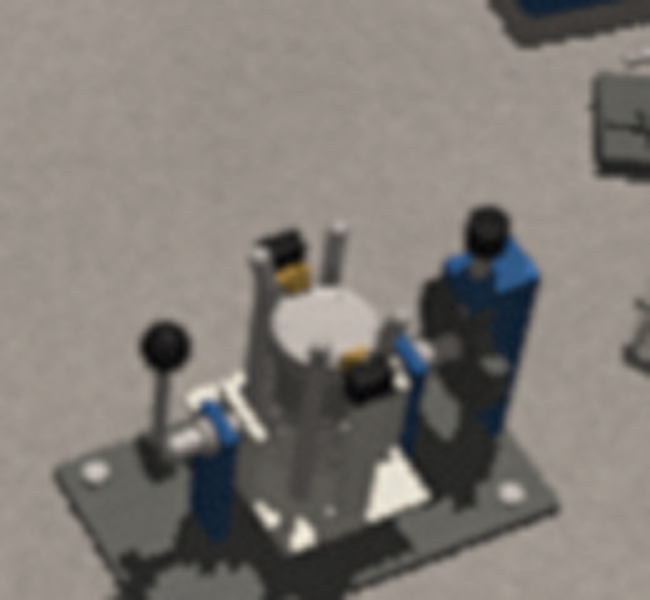

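View pics/c8t.png

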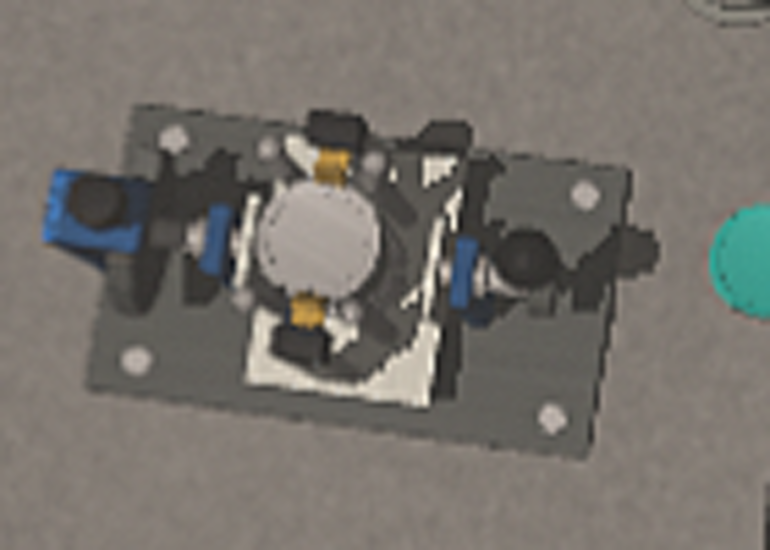

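View pics/s8.png

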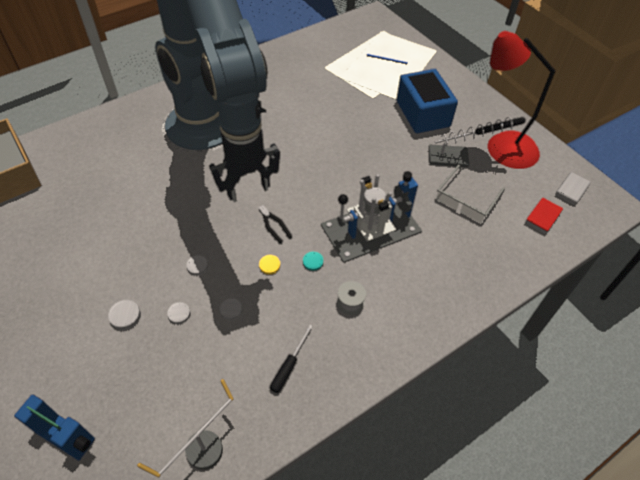

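```bash
cat >> m.py <<'E'
def insert(tag):
    robot.goto(W(0,0,.20),OY); s=st("over")
    if s["opening"]<.5: print("NO TIN"); return
    f=robot.grab_frame("scene"); cv2.imwrite(f"pics/s_{tag}.png",f["image"][...,::-1])
    h=robot.move_straight(W(0,0,.158),vel=.06,contact_N=12); s=st("enter %s"%h)
    if h: return
    robot.grip(.4,100)
    for z in (.150,.143,.136,.131,.127):
        h=robot.move_straight(W(0,0,z),vel=.03,contact_N=35); s=st("%s"%h)
        if h: return
    robot.grip(.72,60); st("rel")
    robot.move_straight(W(0,0,.27),vel=.2); return True
def check(tag):
    f=robot.grab_frame("scene"); crop(f,310,130,440,250,5,f"pics/cs_{tag}.png"); cv2.imwrite(f"pics/sf_{tag}.png",f["image"][...,::-1])
    f=robot.grab_frame("top"); crop(f,170,205,310,305,5.5,f"pics/ct_{tag}.png"); c=cloud(f)
    uv=proj(f,W(0,0,.133))[0].astype(int); b=c[uv[1]-4:uv[1]+5,uv[0]-4:uv[0]+5,2]; print("top z",np.median(b),b.min(),b.max())
E
python3 - <<'E'
from m import *
pick(.594,-.2243)
insert("t2")
robot.goto(W(-.02,-.3,.27),OY); check("t2")
E
```

```text
above t36.3 tcp [ 0.5947 -0.2236  0.101 ] jig [ 0.07   -0.3985] F [0.3 1.1 0.7] op 0.845
down False t37.4 tcp [ 0.5946 -0.2246  0.0107] jig [ 0.07   -0.3996] F [-0.8 -0.6  0.5] op 0.854
grip t37.7 tcp [ 0.5947 -0.2247  0.0114] jig [ 0.0702 -0.3996] F [-1.4  0.4  5. ] op 0.558
lift t38.5 tcp [ 0.5933 -0.2239  0.0992] jig [ 0.0687 -0.399 ] F [ 0.3 -0.3 -0.8] op 0.553
hi t39.2 tcp [ 0.5933 -0.2238  0.2685] jig [ 0.0687 -0.3989] F [-0.2 -0.1 -1.4] op 0.557
over t40.7 tcp [0.5817 0.1788 0.2002] jig [ 0.001  -0.0019] F [ 0.2 -0.8  0.1] op 0.551
enter False t41.6 tcp [0.5812 0.181  0.1582] jig [0.0002 0.0002] F [ 1.  -0.2 -0.3] op 0.557
False t42.3 tcp [0.5811 0.181  0.1498] jig [0.0001 0.0002] F [1.1 0.3 1.2] op 0.535
False t42.6 tcp [0.5815 0.1807 0.1431] jig [ 0.0005 -0.    ] F [1.  1.8 1.6] op 0.531
False t43.0 tcp [0.5811 0.1807 0.1356] jig [ 0.0001 -0.0001] F [1.  0.2 0.6] op 0.534
False t43.3 tcp [0.5809 0.1808 0.1308] jig [-0.0001 -0.0001] F [ 1.4 -0.4  2.8] op 0.532
False t43.6 tcp [0.5809 0.1807 0.1268] jig [-0.0001 -0.0001] F [ 0.7 -0.6  3.2] op 0.537
rel t43.9 tcp [0.5803 0.1809 0.1265] jig [-0.0007 -0.    ] F [ 0.1 -0.4  0.9] op 0.722
top z 0.13269152763945247 0.1277645515453203 0.1378420429701617
```

View pics/cs_t2.png

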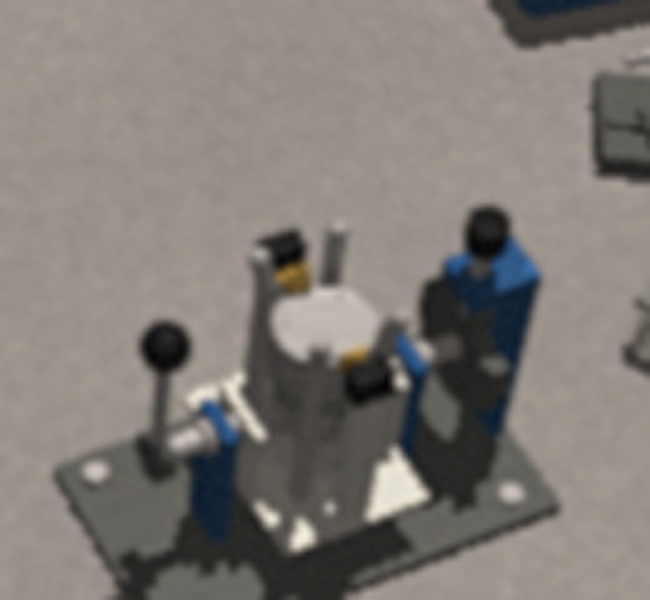

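View pics/s_t2.png

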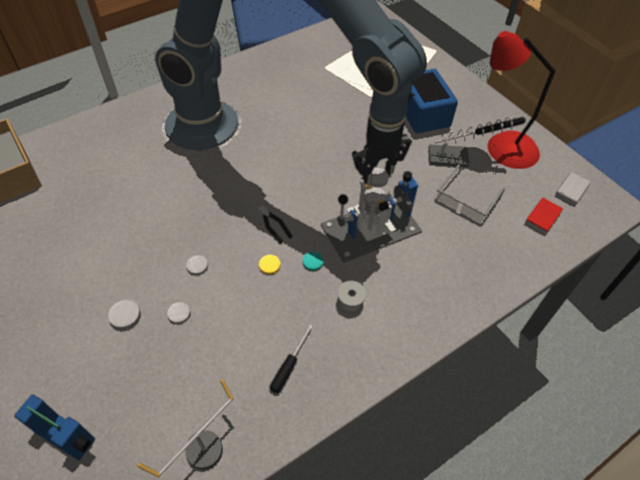

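Tin 2 has seated at the same level, with its top at 132.7 mm under the noses. The two remaining tins are unmoved at (178,312) and (197,264). Next is tin 3.

Run:
```python
from m import *
pick(.538,-.3283)
insert("t3")
robot.goto(W(-.02,-.3,.27),OY); check("t3")
```

```text
above t47.4 tcp [ 0.5392 -0.3271  0.1007] jig [ 0.0295 -0.5088] F [ 0.4 -0.2  0.2] op 0.847
down False t48.4 tcp [ 0.5385 -0.3287  0.0106] jig [ 0.029  -0.5105] F [-0.4  0.1 -0.4] op 0.848
grip t48.8 tcp [ 0.5386 -0.3288  0.0114] jig [ 0.0292 -0.5105] F [-0.4  0.6  5.2] op 0.551
lift t49.5 tcp [ 0.5375 -0.3277  0.0993] jig [ 0.0279 -0.5096] F [-0.2 -0.8 -0.6] op 0.556
hi t50.2 tcp [ 0.5375 -0.3276  0.2685] jig [ 0.0279 -0.5095] F [ 0.4 -0.6 -0.6] op 0.551
over t52.1 tcp [0.5816 0.1789 0.2003] jig [ 0.0009 -0.0017] F [ 0.2 -1.  -0.5] op 0.551
enter False t53.0 tcp [0.5812 0.1809 0.1582] jig [0.0002 0.0001] F [ 0.2  0.2 -0.6] op 0.549
False t53.6 tcp [0.5812 0.181  0.1499] jig [0.0002 0.0002] F [1.  0.6 0.5] op 0.534
False t54.0 tcp [0.5816 0.1806 0.1432] jig [ 0.0006 -0.0001] F [ 1.4 -0.2  0.5] op 0.536
False t54.4 tcp [0.5811 0.1807 0.1357] jig [ 0.0001 -0.0001] F [2.1 0.2 1.2] op 0.531
False t54.7 tcp [0.5809 0.1807 0.1309] jig [-0.0001 -0.0001] F [ 1.6 -0.4  2.5] op 0.535
False t55.0 tcp [0.5809 0.1807 0.1268] jig [-0.0001 -0.0001] F [1.  0.1 2.9] op 0.537
rel t55.3 tcp [0.5802 0.181  0.1264] jig [-0.0008  0.0001] F [-0.7  0.5  0.1] op 0.720
top z 0.13272176200401037 0.12679266631954483 0.13973382974846715
```

View pics/cs_t3.png

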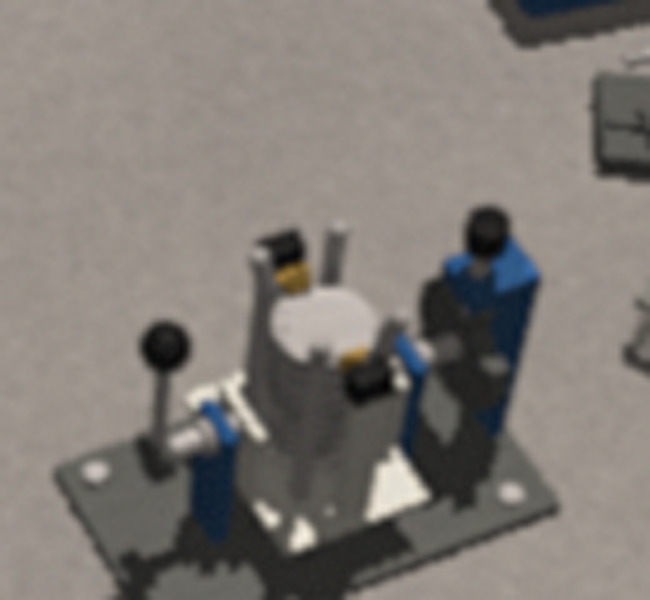

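View pics/sf_t3.png

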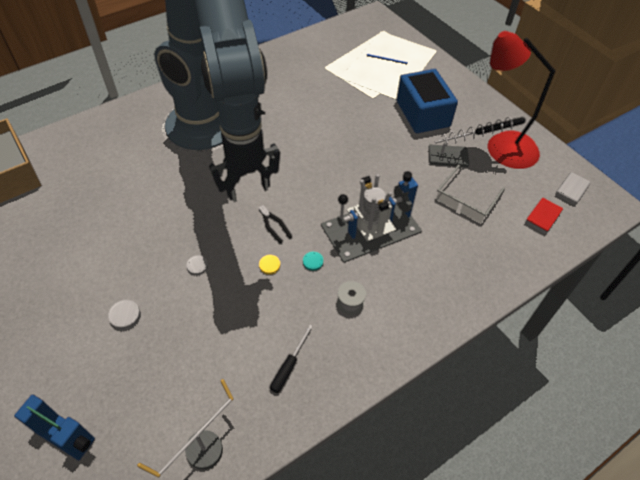

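Run:
```python
from m import *
for z in(.27,.1,.01): print(robot.inverse_kinematics([.444,-.235,z],OY))
pick(.444,-.235)
insert("t4")
robot.goto(W(-.02,-.3,.27),OY); check("t4")
```

```text
[-0.29298299  0.1884485   0.80968007  1.93370667 -0.15423934  1.08206452
  2.01143619]
[-0.12364571  0.43856037  0.66838503  2.10298079 -0.40665671  0.72790268
  2.2388889 ]
[ 0.00854535  0.58287559  0.50832966  2.14196908 -0.54448911  0.54358362
  2.35289177]
above t58.6 tcp [ 0.4455 -0.2347  0.1007] jig [-0.0762 -0.4304] F [ 0.3 -1.3 -1.1] op 0.848
down False t59.6 tcp [ 0.4444 -0.2353  0.0105] jig [-0.0772 -0.4311] F [-0.3 -0.3 -0.8] op 0.848
grip t60.0 tcp [ 0.4445 -0.2352  0.0112] jig [-0.0771 -0.431 ] F [-1.6  1.   8.1] op 0.557
lift t60.8 tcp [ 0.4436 -0.2344  0.0995] jig [-0.0781 -0.4304] F [-1.2 -0.6 -0.9] op 0.553
hi t61.5 tcp [ 0.4433 -0.234   0.2683] jig [-0.0784 -0.4299] F [-0.4 -0.2  0.2] op 0.554
over t63.1 tcp [0.5814 0.1786 0.2005] jig [ 0.0007 -0.0021] F [1.3 0.6 0.1] op 0.555
enter False t64.0 tcp [0.5813 0.1808 0.1582] jig [0.0002 0.0001] F [-0.1  0.2 -0.5] op 0.552
False t64.6 tcp [0.5812 0.1809 0.1499] jig [0.0002 0.0002] F [ 0.7  1.  -0.5] op 0.541
False t65.0 tcp [0.5815 0.1806 0.1432] jig [ 0.0005 -0.0001] F [ 1.  -0.1  2.1] op 0.537
False t65.4 tcp [0.5813 0.1807 0.136 ] jig [ 0.0003 -0.0001] F [ 3.  -0.6  1.4] op 0.543
False t65.7 tcp [0.5811 0.1807 0.1311] jig [ 0.0001 -0.0001] F [ 1.5 -1.8  3.4] op 0.536
False t66.0 tcp [0.5809 0.1807 0.1269] jig [-0.0001 -0.0001] F [ 0.8 -1.7  4.1] op 0.538
rel t66.3 tcp [0.58   0.1811 0.1263] jig [-0.001   0.0001] F [-0.5 -0.  -0.4] op 0.720
top z 0.13294281176788794 0.12616849922940185 0.13947715096911648
```

View pics/cs_t4.png

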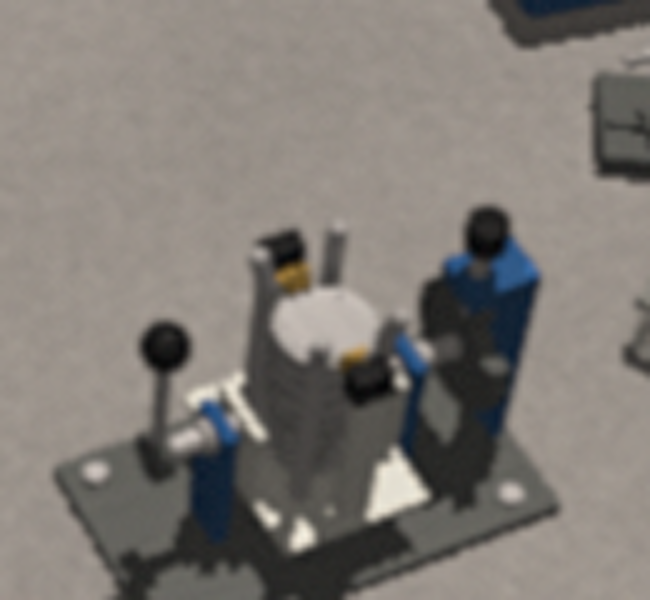

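View pics/sf_t4.png

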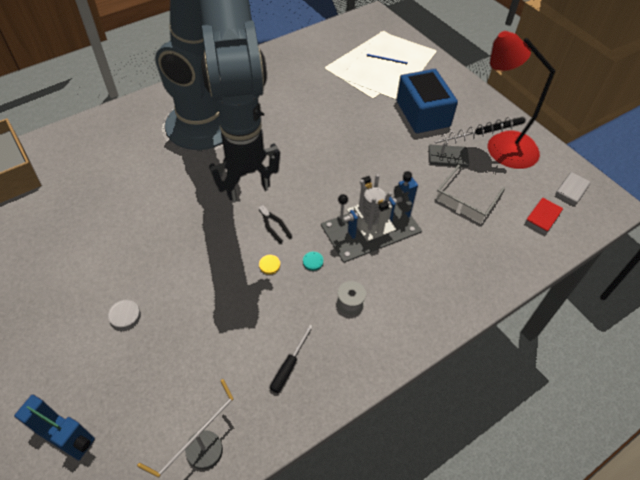

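Run:
```python
from m import *
f=robot.grab_frame("top"); cs=[]
for i in range(6): 
    f=robot.grab_frame("top"); cs.append(f["range_z"])
f["range_z"]=np.mean(cs,0).astype(np.float32); c=cloud(f).reshape(-1,3)
q=(c[:,:2]-J)@R2; m=(np.hypot(*q.T)<.019)&(c[:,2]>.1)&(c[:,2]<.16)
A=np.c_[q[m],np.ones(m.sum())]; print(m.sum(),np.linalg.lstsq(A,c[m,2],rcond=None)[0])
crop(f,170,205,310,305,5.5,"pics/fin_t.png"); cv2.imwrite("pics/fin_top.png",f["image"][...,::-1])
```

```text
219 [-0.00221374 -0.01064006  0.13268907]
```

View pics/fin_t.png

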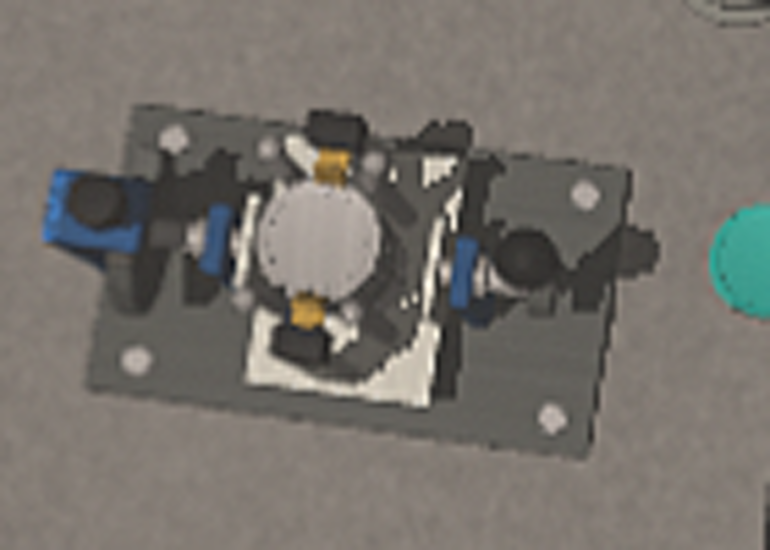

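View pics/fin_top.png

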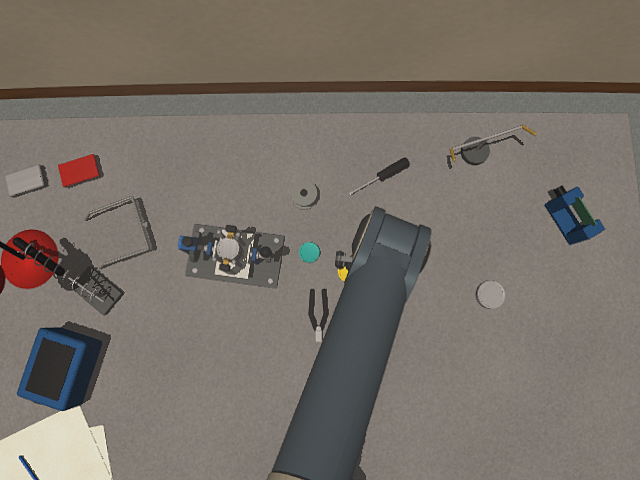

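The top tin is level to within about 0.01 rad at 132.7 mm, with both brass noses over its edge. The pin is home, the magazine is upright, and the big tin, spool and other things haven't moved. I'll hand it in.

Run:
```python
from m import *
st(); robot.close_job()
```

```text
t68.8 tcp [ 0.5195 -0.1132  0.27  ] jig [-0.0199 -0.2997] F [ 0.3 -0.6 -0.9] op 0.720
the job is handed in; nothing more can be done
```

The dispenser is ready. I pulled up the lock pin (16 mm, its full travel), swung the magazine upright against its stop by the lever, and pushed the pin fully home. Then I loaded the four small tins that were on the table, pressing each one down past the catches. The job was handed in at about 69 s of the 210 s allowed.

**Last checks:**
- **Tins:** the top tin is level at 132.7 mm, just under the catches' undersides at 133 mm, with both brass noses over its edge.
- **Pin and magazine:** in the pictures the pin knob is back at its fully-down height and the magazine stands upright.
- **Other things:** in the pictures the larger tin, both coloured look-alikes and the other things are where they were.
- **Disagreements:** no check failed. The two cameras differed by up to about 3 mm in the tin positions, so I used the average. The arm read only 1 to 4 N upward while pressing, less than I expected for the spring and catches. I therefore relied on the pictures and depth readings to confirm each tin was seated.

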